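Refit the knobs of a bench load box and close its guard

ROBOT

A 6-joint arm with a two-finger parallel gripper is mounted at the origin on the work surface. World frame = base frame: x ahead of the robot, y to its left, z up, the work surface at z = 0. Lengths are in m, angles in rad, forces in N, time in s.
With the tool pointing down it reaches from about 0.15 to 0.775 m from the base axis. Payload 6.1 kg.
Tool frame: the origin (TCP) lies at the very end of the fingers, on their centre line; the grasp point (between the pads) lies manip.pinch_z behind it (manip.pinch_z is the distance from the TCP to the grasp point, in m); y points along the fingers, z is the direction in which the jaws open and shut, and the axes are right-handed (so a half turn about y gives the same grasp; the last joint's range is limited). The gripper opens to 85 mm and grips with 20 to 120 N. Pads are 22 mm wide; open, the fingers measure 114 mm over their backs; the gripper's body (76 mm by 85 mm) begins 54 mm behind the grasp point. The pads swing forward as they close: fully open they stand 13 mm farther back than shut.
Start: joints at [1.233, 0.126, -0.04, 1.405, 0, 1.571], TCP at [0.174, 0.495, 0.231] pointing down, gripper open.
Joint ranges: [-2.72, 2.72], [-0.95, 1.95], [-1.27, 1.35], [-1.78, 2.02], [-1.46, 1.47], [-3.14, 3.14]. Speed limits (rad/s): [2.39, 2.39, 3.01, 3.14, 3.14, 3.14].

INTERFACE

Orientations are given as a 3x3 rotation matrix whose columns are the frame's x, y, z axes.
In Python, from plant import manip, grab_frame, ticket gives the robot as it stands. The module is installed in compiled form; this text tells all that it offers.
- The arm moves only by the tool drive_tool, never from a script. Its argument "increments" is a list of rows, each a list of 5 numbers: the closure in counts, from 0 (fully open) to 255 (shut), then the shift along the tool's x, y, z in mm, then the turn about the tool's y in degrees. A call has 1 to 10 rows; each row shifts and turns the commanded pose from where the row before left it, along the tool's axes as they then stand; what a row does not reach is not made up. A row lasts 1/8 s, in which the tool goes at most 62.5 mm and 10.7 degrees, less where a joint would pass 70% of its speed; a pose out of reach is approached as far as the arm can. A call is refused whole if a number of a shift passes 62.5 or a number of a turn 10.7, either way. A call with a gripper value outside its range is refused whole. The fingers move at their own pace and stop on an object; "newtons" is the grip in N (left out, the last holds). Time passes only in rows, so rows that do not move let the fingers close. It gives the time, the measured TCP pose, the force and the opening at its end, in the units of the state.
- manip.observe(): the state, without advancing time (a new reading comes with each control period).
- grab_frame(name): name is "side" or "top"; returns a dict with "color" (480x640x3 uint8, red, green, blue), "depth" (480x640 float32, m along the optical axis (not along the pixel's ray), 0 where there is no reading), "fx", "fy", "cx", "cy" (pixels), "rvec" (rotation vector, rad) and "tvec" (3), from world to camera coordinates, as OpenCV has them. Camera axes: x right, y down, z forward; pixel columns grow to the right and rows downward; lengths in m; the calibration is good to about 2 mm. A picture is of the moment at which its call begins.
- ticket.finish_job(): hands the job in, once; it reports no verdict.
The state is a dict: "t": time; "joint_positions": joint angles; "joint_velocities": joint speeds; "effort": joint torques, N m; "tool_pos": TCP position; "tool_rot": TCP orientation; "contact_force": force on the tool from outside, world axes, zero at the start; "torque": the same for the moment, N m; "width": opening from 0.0 (shut) to 1.0 (fully open).
Only numpy, scipy, OpenCV 4.12 (cv2) and the standard library are available. Lean on these libraries where they do the work, as an engineer would, in place of code of your own. Each camera call takes 0.05 s, during which the arm holds its last target. There are 200 camera calls.

TASK

Put the loose knobs back on the load box: each goes on the shaft whose dial plate has its colour, turned so that the flat in its bore meets the shaft's flat, and pushed fully down onto the plate. Then swing the clear guard fully shut, so that its tab is down behind the rim, and last swing the magnifier so that its lens stands over the middle of the shut guard, ready for reading the settings. Do not disturb the meter, the board, the orange trays, the screwdriver or the jar.

Things in the scene. Friction and masses are not known exactly. Their poses are not given: they have to be found in the camera images.
- load_box: Fixed cream case with orange sides, 210 (its x) x 270 mm (its y). Origin: centre of its underside; x points away from its front. Dark control panel 60 mm up, from x = -105 to 35 mm; behind it a rear section, 106 mm high. Shafts stand on x = -35 mm at y = -93, -31, 31, 93 mm, colours in any order. An orange rim strip 8 mm high crosses the panel at x = -88 to -83 mm.
- guard (a joint): Clear guard hinged on the rear section, rad: 0 shut (level, underside 44 mm above the panel), grows as it opens up and back; starts 2.0 to 2.4. Plate 115 mm from hinge to orange front edge, 250 mm wide, 4 mm thick, 0.17 kg; lip and tab hang 43 mm below the front edge. Friction hinge: stays where left, 2 to 3 N at the edge moves it, no snap; an unseated knob stops it.
- guard_hinge (a point): Middle of the guard's hinge line, on the load box 106 mm above the bench; the hinge line runs along the load box's y; x, y, z as the load box's.
- guard_edge (a point): Middle of the guard's front edge (moves with the guard), 115 mm from the hinge line.
- guard_mid (a point): Point fixed to the load box, over the middle of the shaft row, at the top face of the shut guard (108 mm above the bench).
- mag_arm (a joint): Swing of the magnifier's level arm about its post, rad, anticlockwise from above; limits -0.6 and 2.9; starts 1.75 to 2.35, swung back clear of the panel; near 0 (within 0.3) the lens is over the panel. Held by friction (about 1 N at the handle), stays where released. It passes 75 mm over the shut guard.
- mag_pivot (a point): Axis of the magnifier's post (16 mm thick, standing on a 100 mm round cream base left of the load box), 185 mm above the bench.
- mag_handle (a point): Magnifier's handle: upright black peg 16 mm thick standing on the arm, 120 mm from the post axis, from 201 to 236 mm above the bench; this point is 221 mm up.
- lens (a point): Centre of the magnifier's round lens (100 mm glass, cream frame), 195 mm from the post axis, 196 mm above the bench.
- meter: Yellow hand multimeter lying on the bench, 185 x 92 x 42 mm. Bystander. Origin under its centre.
- board: Green circuit board 80 x 60 mm, 15 mm high. Bystander. Origin under its centre.
- tray_a: Small open orange parts tray 60 x 75 x 20 mm. Bystander. Origin under its centre.
- tray_b: Second such orange parts tray. Bystander.
- screwdriver: Orange screwdriver, 170 mm. Bystander.
- jar: Small jar with white cap, 56 mm wide, 70 mm high. Bystander.
- knob_red: Red bar knob, 50 g, may be absent; starts upright on the bench. Black round base 42 mm across, 16 mm high; on it a red grip bar 40 mm long (x), 14 mm wide (y), top 38 mm above the underside. Origin: centre of the underside. A white line on the bar points to +x. D-shaped bore in the underside: 13.5 mm, 14.5 mm deep, its flat on the +x side, 3.75 mm from the axis.
- shaft_red: Brass D shaft, fixed, does not turn: 12 mm round, 13 mm high, bevelled tip, its flat on the +x side 3 mm from the axis. It stands on a red dial plate 52 mm across whose white tick points to +x, the way the flat faces. Origin: on the axis at the plate's top face, 62 mm above the bench; a seated knob's underside rests there.
- knob_yellow: Yellow bar knob, 50 g, may be absent; starts upright on the bench. Black round base 42 mm across, 16 mm high; on it a yellow grip bar 40 mm long (x), 14 mm wide (y), top 38 mm above the underside. Origin: centre of the underside. A white line on the bar points to +x. D-shaped bore in the underside: 13.5 mm, 14.5 mm deep, its flat on the +x side, 3.75 mm from the axis.
- shaft_yellow: Brass D shaft, fixed, does not turn: 12 mm round, 13 mm high, bevelled tip, its flat on the +x side 3 mm from the axis. It stands on a yellow dial plate 52 mm across whose white tick points to +x, the way the flat faces. Origin: on the axis at the plate's top face, 62 mm above the bench; a seated knob's underside rests there.
- knob_green: Green bar knob, 50 g, may be absent; starts upright on the bench. Black round base 42 mm across, 16 mm high; on it a green grip bar 40 mm long (x), 14 mm wide (y), top 38 mm above the underside. Origin: centre of the underside. A white line on the bar points to +x. D-shaped bore in the underside: 13.5 mm, 14.5 mm deep, its flat on the +x side, 3.75 mm from the axis.
- shaft_green: Brass D shaft, fixed, does not turn: 12 mm round, 13 mm high, bevelled tip, its flat on the +x side 3 mm from the axis. It stands on a green dial plate 52 mm across whose white tick points to +x, the way the flat faces. Origin: on the axis at the plate's top face, 62 mm above the bench; a seated knob's underside rests there.
- knob_blue: Blue bar knob, 50 g, may be absent; starts upright on the bench. Black round base 42 mm across, 16 mm high; on it a blue grip bar 40 mm long (x), 14 mm wide (y), top 38 mm above the underside. Origin: centre of the underside. A white line on the bar points to +x. D-shaped bore in the underside: 13.5 mm, 14.5 mm deep, its flat on the +x side, 3.75 mm from the axis.
- shaft_blue: Brass D shaft, fixed, does not turn: 12 mm round, 13 mm high, bevelled tip, its flat on the +x side 3 mm from the axis. It stands on a blue dial plate 52 mm across whose white tick points to +x, the way the flat faces. Origin: on the axis at the plate's top face, 62 mm above the bench; a seated knob's underside rests there.

How it is judged:
On the way, in this order (a step that is already met when the one before it is completed fails the run):
1. every knob present is fully down on the shaft of its colour (horizontal distance between knob_red and shaft_red below 0.003 m and z of knob_red in the frame of shaft_red below 0.003 m and angle between the x axis of knob_red and the x axis of shaft_red, either way round below 0.25 rad and linear speed of each of knob_red, knob_yellow, knob_green, knob_blue below 0.02 m/s and horizontal distance between knob_yellow and shaft_yellow below 0.003 m and z of knob_yellow in the frame of shaft_yellow below 0.003 m and angle between the x axis of knob_yellow and the x axis of shaft_yellow, either way round below 0.25 rad and horizontal distance between knob_green and shaft_green below 0.003 m and z of knob_green in the frame of shaft_green below 0.003 m and angle between the x axis of knob_green and the x axis of shaft_green, either way round below 0.25 rad and horizontal distance between knob_blue and shaft_blue below 0.003 m and z of knob_blue in the frame of shaft_blue below 0.003 m and angle between the x axis of knob_blue and the x axis of shaft_blue, either way round below 0.25 rad), for 0.2 s.
2. the guard is shut (value of joint guard below 0.05 rad), for 0.2 s.
3. the lens is over the middle of the guard (horizontal distance between lens and guard_mid below 0.03 m), for 0.2 s.
At the end, for the whole second after the job is handed in: Every knob present is on the shaft of its colour: axis within 3 mm, underside within 3 mm of the dial plate, pointer within 0.25 rad of the shaft's flat, at rest; the guard is within 0.05 rad of shut; the lens centre is within 30 mm, seen from above, of the middle of the guard, the arm at rest (all of step 1 and value of joint guard below 0.05 rad and horizontal distance between lens and guard_mid below 0.03 m and velocity of joint mag_arm between -0.05 and 0.05 rad/s); the robot touches nothing.
It fails at once if the meter, board, an orange tray, the screwdriver or the jar is pushed more than 40 mm (distance of any of meter, board, tray_a, tray_b, screwdriver, jar from where it was at the start of the episode above 0.04 m).
Of knob_red, knob_yellow, knob_green, knob_blue only 3 to 4 are there at a start; the rules pass over those that are not, and their reading is None.
At some moment in a run one of knob_red, knob_yellow, knob_green, knob_blue may be knocked a few centimetres aside while the robot is not near it.
It also fails if it takes over 210 s, if anything falls off the work surface, if the arm or the gripper's body presses on something with over 40 N, if the wrist force passes 120 N, or if a joint passes its speed limit or range.

## Working session

There is one attempt and no reset: what is moved stays moved. The work goes in short steps, Python scripts to look and compute and a tool call to move; the robot and the scene stay as the last step left them, time stands still between calls to the robot, and variables do not carry over. Pictures are saved under pics/ and viewed, about 12 in all and at most 16, crops included, and the job is handed in when it is done.

Besides the shell and the picture viewer there is one more tool, called after "Call:" by a JSON object that holds its "name" and its "arguments". drive_tool: Moves the arm, as the interface text tells. Its arguments: {"type":"object","properties":{"increments":{"type":"array"},"newtons":{"type":"number"}},"required":["increments"]}

```bash
mkdir -p pics; cat > h.py <<'E'
import numpy as np, cv2
from plant import manip, grab_frame, ticket
def cam(f):
    K=np.array([[f['fx'],0,f['cx']],[0,f['fy'],f['cy']],[0,0,1]]);R=cv2.Rodrigues(np.array(f['rvec'],float))[0];return K,R,np.array(f['tvec'],float).ravel()
def onplane(f,uv,z):
    K,R,t=cam(f);uv=np.atleast_2d(np.array(uv,float));d=(R.T@np.linalg.inv(K)@np.c_[uv,np.ones(len(uv))].T).T
    c=-R.T@t;return c+d*((z-c[2])/d[:,2])[:,None]
def cloud(f):
    K,R,t=cam(f);v,u=np.mgrid[:480,:640];d=f['depth'];p=np.stack([(u-K[0,2])/K[0,0]*d,(v-K[1,2])/K[1,1]*d,d],-1)
    return (p-t)@R
def proj(f,p):
    K,R,t=cam(f);q=(R@np.atleast_2d(p).T).T+t;q=q@K.T;return q[:,:2]/q[:,2:]
def save(n,im): cv2.imwrite('pics/'+n+'.png',cv2.cvtColor(im,cv2.COLOR_RGB2BGR))
E
python3 - <<'E'
from h import *
for n in('top','side'):
    f=grab_frame(n);save(n+'0',f['color']);K,R,t=cam(f);print(n,K[0,0],-R.T@t,R[2]);np.save('pics/'+n+'0.npy',f,allow_pickle=True)
s=manip.observe();print(manip.pinch_z,s)
E
```

```text
top 549.5086696497305 [0.48371411 0.04266379 1.29076265] [ 0.02635491  0.00344192 -0.99964672]
side 555.0292960227181 [ 0.41871656 -0.98702316  1.04505537] [ 0.07814772  0.75692976 -0.6488068 ]
0.0187 {'t': 0.1, 'joint_positions': array([ 1.23298219e+00,  1.26321035e-01, -4.05334540e-02,  1.40540745e+00,
       -1.41241450e-05,  1.57079377e+00]), 'joint_velocities': array([ 7.94499656e-05,  1.04765611e-05,  3.48017245e-03, -6.19026704e-04,
        4.86506117e-04,  1.17172356e-03]), 'effort': array([-2.11667895e-03, -4.36904991e+01,  3.53605485e+01,  1.37065395e-02,
       -1.07739850e-04, -1.43083736e-05]), 'tool_pos': array([0.17387515, 0.49496421, 0.23059353]), 'tool_rot': array([[ 9.43482223e-01, -4.72415527e-04,  3.31422798e-01],
       [-3.31423134e-01, -1.38745902e-03,  9.43481203e-01],
       [ 1.41203809e-05, -9.99998926e-01, -1.46561236e-03]]), 'contact_force': array([-0.0390192 ,  0.06683477, -0.00962896]), 'torque': array([-0.00485189, -0.03713258,  0.00157605]), 'width': 0.9996268367946982}
```

View pics/top0.png

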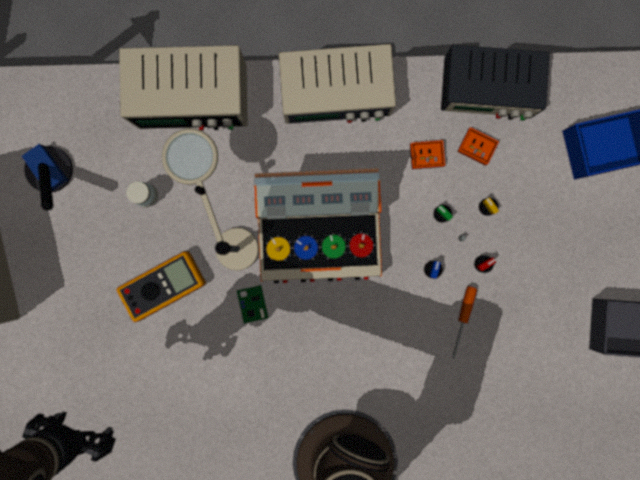

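View pics/side0.png

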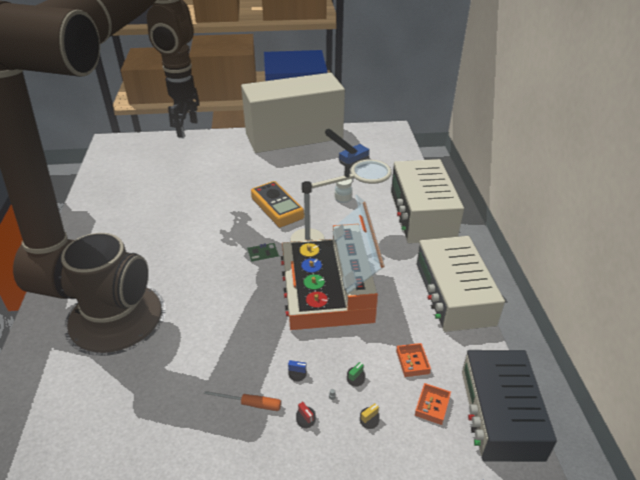

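The top view (up = +x, left = +y) shows all four knobs: green (443,212), yellow (489,205), red (484,263), blue (434,268). The dials from left to right are yellow, blue, green, red at row ~247, the guard is open, and the lens is at (190,157). The side view agrees.

```bash
python3 - <<'E'
from h import *
F={n:np.load(f'pics/{n}0.npy',allow_pickle=True).item() for n in('top','side')}
def hsvm(f):
    return cv2.cvtColor(f['color'],cv2.COLOR_RGB2HSV)
H={'red':(0,6),'yellow':(20,32),'green':(45,85),'blue':(105,125)}
for n,f in F.items():
    h=hsvm(f)
    for c,(a,b) in H.items():
        hh=h[...,0].astype(int); m=((hh>=a)&(hh<=b)|((c=='red')&(hh>174)))&(h[...,1]>140)&(h[...,2]>60)
        k,l,s,ce=cv2.connectedComponentsWithStats(m.astype(np.uint8))
        P=cloud(f)
        for i in range(1,k):
            if s[i,4]>25:
                p=np.nanmedian(P[l==i],0)
                if 0.2<p[0]<0.95 and -.5<p[1]<.3: print(n,c,s[i],ce[i].round(1),p.round(3))
f=F['top'];c=f['color']
a=cv2.resize(c[225:285,255:390],None,fx=5.9,fy=5.9,interpolation=cv2.INTER_CUBIC)[:,:796]
b=cv2.resize(c[190:285,420:505],None,fx=2.6,fy=2.6,interpolation=cv2.INTER_CUBIC)
g=F['side']['color'][350:435,280:390];g=cv2.resize(g,None,fx=2.6,fy=2.6,interpolation=cv2.INTER_CUBIC)
o=np.zeros((600,800,3),np.uint8);o[:a.shape[0],:a.shape[1]]=a;o[354:354+b.shape[0],:b.shape[1]]=b[:246];o[354:354+g.shape[0],300:300+g.shape[1]]=g;save('crop1',o)
E
```

```text
top red [349 233  25  25 423] [360.7 245.3] [ 0.502 -0.045  0.062]
top red [478 258  17  13  97] [485.1 264.8] [ 0.451 -0.329  0.037]
top yellow [483 198  15  16 124] [490.8 205.8] [ 0.585 -0.349  0.035]
top yellow [266 237  25  24 464] [278.  248.6] [0.499 0.139 0.062]
top green [437 205  15  15  76] [445.1 213.2] [ 0.57  -0.244  0.038]
top green [322 235  24  23 391] [333.2 246.6] [0.5   0.014 0.062]
top blue [294 236  24  24 412] [305.9 247.6] [0.5   0.076 0.062]
top blue [430 261  11  17  88] [434.6 270.8] [ 0.44  -0.214  0.037]
side red [306 292  21  15 219] [315.8 299.2] [ 0.501 -0.048  0.062]
side red [299 403  14  15  62] [303.9 408.6] [ 0.45  -0.331  0.037]
side yellow [300 243  19  14 177] [308.5 249.6] [0.497 0.135 0.062]
side yellow [362 406  16  11  74] [368.2 411.5] [ 0.581 -0.353  0.038]
side green [305 275  19  14 115] [312.3 282.9] [0.493 0.008 0.062]
side blue [302 259  19  13 154] [310.8 265.6] [0.496 0.073 0.062]
side blue [289 361  16   6  40] [294.3 363.8] [ 0.437 -0.217  0.038]
```

View pics/crop1.png

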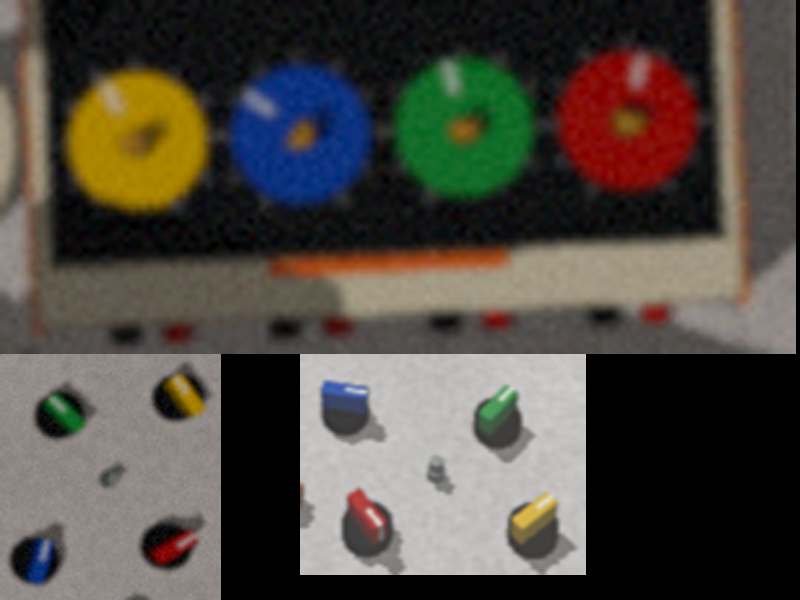

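The crops show white ticks on the dials: yellow and blue point up-left, green up and slightly left, red up and slightly right. The knob lines point up-left on green and yellow, up-right on red, and up on blue. Next I'll compute the exact geometry.

```bash
cat >> h.py <<'E'
H={'red':(0,6),'yellow':(20,32),'green':(45,85),'blue':(105,125)}
def cmask(f,c,smin=120,vmin=45):
    h=cv2.cvtColor(f['color'],cv2.COLOR_RGB2HSV);hh=h[...,0].astype(int);a,b=H[c]
    return ((hh>=a)&(hh<=b)|((c=='red')&(hh>174)))&(h[...,1]>smin)&(h[...,2]>vmin)
def near(f,xy,z,r):
    v,u=np.mgrid[:480,:640];P=onplane(f,np.c_[u.ravel(),v.ravel()],z).reshape(480,640,3)
    return P,np.hypot(P[...,0]-xy[0],P[...,1]-xy[1])<r
def white(f,vmin=120):
    h=cv2.cvtColor(f['color'],cv2.COLOR_RGB2HSV);return (h[...,1]<110)&(h[...,2]>vmin)
def barfit(f,c,xy,z=0.038,r=.03):
    P,m=near(f,xy,z,r);C=cloud(f)[...,2]
    k=m&(cmask(f,c,100,40)|(white(f)&cv2.dilate((m&cmask(f,c,100,40)).astype(np.uint8),np.ones((3,3))).astype(bool)))&(abs(C-z)<.006)
    p=P[k][:,:2];(cx,cy),(w,h),a=cv2.minAreaRect((p*1000).astype(np.float32));mu=p.mean(0)
    e,V=np.linalg.eigh(np.cov((p-mu).T));d=V[:,1];d=d*np.sign(d[0])
    return np.r_[mu,cx/1000,cy/1000],np.degrees(np.arctan2(d[1],d[0])),(2e3*np.sqrt(3*e)).round(1),k.sum()
def base(f,xy,z=.016):
    P,m=near(f,xy,z,.035);h=cv2.cvtColor(f['color'],cv2.COLOR_RGB2HSV)
    return P,m,h
E
python3 - <<'E'
from h import *
F={n:np.load(f'pics/{n}0.npy',allow_pickle=True).item() for n in('top','side')}
D={'red':(.502,-.046),'yellow':(.498,.138),'green':(.499,.012),'blue':(.5,.075)}
K={'red':(.451,-.33),'yellow':(.583,-.351),'green':(.57,-.244),'blue':(.439,-.215)}
for c in D:
  for n,f in F.items():
    P,m=near(f,D[c],.062,.03);k=(m&cmask(f,c)).astype(np.uint8)
    ct=max(cv2.findContours(k,cv2.RETR_EXTERNAL,cv2.CHAIN_APPROX_NONE)[0],key=cv2.contourArea)
    q=onplane(f,cv2.convexHull(ct)[:,0],.062)[:,:2]
    (x,y),ax,_=cv2.fitEllipse((q*1000).astype(np.float32))
    w=white(f,90)&(np.hypot(P[...,0]-x/1e3,P[...,1]-y/1e3)<.024)&(np.hypot(P[...,0]-x/1e3,P[...,1]-y/1e3)>.01)
    t=P[w].mean(0)[:2] if w.any() else [0,0]
    print('dial',c,n,round(x,1),round(y,1),np.round(ax,1),'tick',w.sum(),np.degrees(np.arctan2(t[1]-y/1e3,t[0]-x/1e3)).round(1),np.hypot(t[0]-x/1e3,t[1]-y/1e3).round(4))
  for n,f in F.items():
    print('knob',c,n,*barfit(f,c,K[c]))
f=F['top'];C=cloud(f);h=cv2.cvtColor(f['color'],cv2.COLOR_RGB2HSV)
print('orange>0.1',)
m=(h[...,0]<14)&(h[...,1]>150)&(C[...,2]>.12)&(C[...,0]>.4)&(C[...,1]>-.15)&(C[...,1]<.3);print(m.sum(),np.median(C[m],0))
for uv in((190,157),(222,247),(200,190),(238,247),(463,237)): print(uv,C[uv[1],uv[0]].round(3))
f=F['side'];C=cloud(f)
for uv in((370,172),(306,187),(345,182),(365,208),(381,262)): print('s',uv,C[uv[1],uv[0]].round(3))
E
```

```text
dial red top 503.0 -46.4 [54.4 55.7] tick 7 -13.0 0.0189
dial red side 502.0 -46.6 [52.3 53.7] tick 6 -11.3 0.0179
knob red top [ 0.45315481 -0.33451803  0.45318707 -0.33452426] -61.833064922893584 [14.7 39.9] 110
knob red side [ 0.45300526 -0.33607435  0.45291058 -0.33593442] -61.45215766760895 [15.2 39.3] 123
dial yellow top 499.7 139.1 [55.4 55.9] tick 4 29.7 0.0195
dial yellow side 498.6 139.3 [52.4 56.3] tick 6 31.3 0.0193
knob yellow top [ 0.58610041 -0.34910455  0.58599976 -0.34908649] 35.11237473505611 [14.9 40. ] 110
knob yellow side [ 0.58612882 -0.35119046  0.58678119 -0.35141763] 36.835223590837145 [15.5 41.2] 127
dial green top 501.2 14.8 [51.6 54.9] tick 12 14.4 0.0192
dial green side 500.7 15.1 [49.1 51.3] tick 10 17.0 0.0187
knob green top [ 0.57341488 -0.24151937  0.57228369 -0.24243561] 43.8015155553765 [15.5 36.8] 107
knob green side [ 0.57197706 -0.24487414  0.57295905 -0.24344604] 36.094261471756255 [12.2 37.9] 76
dial blue top 500.8 77.1 [54.4 55.6] tick 10 53.4 0.0194
dial blue side 499.9 77.4 [51.9 52.3] tick 17 67.2 0.0152
knob blue top [ 0.44341632 -0.21671256  0.44323795 -0.21694998] -18.56425868301907 [14.5 37.5] 101
knob blue side [ 0.44090945 -0.21840801  0.44248224 -0.21874062] -21.745838146385776 [17.1 37.4] 98
orange>0.1
120 [0.62226983 0.04666917 0.21710054]
(190, 157) [0.684 0.299 0.204]
(222, 247) [0.503 0.238 0.208]
(200, 190) [0.613 0.273 0.239]
(238, 247) [0.505 0.231 0.045]
(463, 237) [ 0.516 -0.283  0.029]
s (370, 172) [0.682 0.292 0.199]
s (306, 187) [0.5   0.227 0.205]
s (345, 182) [0.636 0.436 0.071]
s (365, 208) [0.644 0.135 0.194]
s (381, 262) [ 0.649 -0.067  0.19 ]
```

```bash
cat >> h.py <<'E'
def now():
    s=manip.observe();R=s['tool_rot'];return s,np.array(s['tool_pos'])*1e3,np.degrees(np.arctan2(R[1,0],R[0,0]))
def plan(x,y,z,th,cl,step=55,dmax=10,start=None):
    """print increments rows to (mm,deg), tool down; returns end state"""
    if start is None:
        s,p,a=now()
    else: p,a=np.array(start[:3],float),start[3]
    g=np.array([x,y,z],float);d=(th-a+180)%360-180
    n=int(max(1,np.ceil(np.linalg.norm(g-p)/step),np.ceil(abs(d)/dmax)));rows=[]
    for i in range(n):
        w=(g-p)/(n-i);t=np.radians(a);c,s_=np.cos(t),np.sin(t);r=(th-a+180)%360-180
        v=np.round([c*w[0]+s_*w[1],-w[2],-s_*w[0]+c*w[1]],1 if n-i==1 else 0);dt=np.round(r/(n-i),0 if n-i>1 else 1)
        rows.append([cl,*[float(q) for q in v],float(-dt)])
        p=p+np.array([c*v[0]-s_*v[2],s_*v[0]+c*v[2],-v[1]]);a+=dt
    print(rows);return [*p,a]
def st():
    s,p,a=now();print('t%.2f'%s['t'],p.round(1),'th%.1f'%a,'w%.3f'%s['width'],'F',s['contact_force'].round(1),'j',np.degrees(s['joint_positions']).round(0))
E
python3 -c "
from h import *
e=plan(330,150,230,0,100);e=plan(586,-350,150,36,100,start=e);print(e)"
```

```text
[[100, 37.0, 0.0, -39.0, -3.0], [100, 35.0, 0.0, -41.0, -3.0], [100, 33.0, 0.0, -43.0, -3.0], [100, 31.0, 0.0, -44.0, -3.0], [100, 29.0, 0.0, -46.0, -2.0], [100, 27.0, 0.0, -47.0, -3.0], [100, 24.0, 0.6, -48.8, -2.4]]
[[100, 23.0, 7.0, -45.0, -3.0], [100, 21.0, 7.0, -47.0, -3.0], [100, 18.0, 7.0, -48.0, -3.0], [100, 16.0, 7.0, -49.0, -3.0], [100, 13.0, 7.0, -49.0, -3.0], [100, 11.0, 7.0, -50.0, -3.0], [100, 8.0, 8.0, -50.0, -4.0], [100, 5.0, 7.0, -51.0, -3.0], [100, 2.0, 8.0, -51.0, -4.0], [100, -2.0, 7.0, -51.0, -3.0], [100, -4.5, 8.0, -50.9, -4.0]]
[np.float64(585.9788071571626), np.float64(-350.0574129041894), np.float64(149.99353208587118), np.float64(36.04482327962843)]
```

Call:
{"name": "drive_tool", "arguments": {"increments": [[100,37,0,-39,-3],[100,35,0,-41,-3],[100,33,0,-43,-3],[100,31,0,-44,-3],[100,29,0,-46,-2],[100,27,0,-47,-3],[100,24,0,-49,-2]], "newtons": 40}}

```text
t: 0.98
tool_pos: [0.3303, 0.1485, 0.2311]
tool_rot: [[1.0, 0.0, 0.004], [-0.004, 0.0, 1.0], [0.0, -1.0, 0.0]]
contact_force: [2.0, -0.2, -0.7]
width: 0.607
```

Call:
{"name": "drive_tool", "arguments": {"increments": [[100,23,7,-45,-3],[100,21,7,-47,-3],[100,18,7,-48,-3],[100,16,7,-49,-3],[100,13,7,-49,-3],[100,11,7,-50,-3],[100,8,8,-50,-4],[100,5,7,-51,-3],[100,2,8,-51,-4],[100,0,0,0,0]]}}

```text
t: 2.22
tool_pos: [0.5373, -0.2627, 0.1638]
tool_rot: [[0.879, -0.003, -0.477], [0.477, 0.001, 0.879], [-0.002, -1.0, 0.002]]
contact_force: [-0.4, -0.5, 0.1]
width: 0.609
```

```bash
python3 -c "
from h import *
st()
K={'red':(.453,-.335),'yellow':(.586,-.350),'green':(.572,-.243),'blue':(.442,-.217)}
f=grab_frame('top')
for c in ('red','green','blue'):print(c,*barfit(f,c,K[c]))
f=grab_frame('side')
for c in ('yellow',):print(c,*barfit(f,c,K[c]))
e=plan(586,-350,60,36.3,100)
"
```

```text
t2.23 [ 537.3 -262.7  163.8] th28.5 w0.609 F [-0.4 -0.5  0.1] j [-26.  16.  -0.  74.  -0. -55.]
red [ 0.45249329 -0.33275032  0.45270737 -0.33367612] -59.36829808878064 [14.7 39. ] 98
green [ 0.57321809 -0.24204071  0.57228638 -0.24243311] 42.5028355842351 [14.8 39.2] 111
blue [ 0.44123721 -0.21585678  0.44318448 -0.21660103] -14.677389970126974 [15.3 35.4] 84
yellow [ 0.58604128 -0.3513151   0.58669226 -0.35125937] 35.67134644996717 [15.5 40.7] 127
[[100, 0.0, 35.0, -34.0, -3.0], [100, -2.0, 35.0, -34.0, -2.0], [100, -2.2, 35.3, -34.4, -2.7]]
```

Call:
{"name": "drive_tool", "arguments": {"increments": [[100,0,35,-34,-3],[100,-2,35,-34,-2],[100,-2,35,-34.4,-3],[100,0,20,0,0],[100,0,20,0,0],[100,0,0,0,0]]}}

```text
t: 3.08
tool_pos: [0.5856, -0.3479, 0.0202]
tool_rot: [[0.802, -0.003, -0.598], [0.598, 0.002, 0.802], [-0.001, -1.0, 0.003]]
contact_force: [0.5, -0.2, -0.5]
width: 0.607
```

Call:
{"name": "drive_tool", "arguments": {"increments": [[255,0,0,0,0],[255,0,0,0,0],[255,0,0,0,0],[255,0,0,0,0]]}}

```text
t: 3.58
tool_pos: [0.5877, -0.3501, 0.0231]
tool_rot: [[0.802, 0.002, -0.597], [0.597, -0.001, 0.802], [0.001, -1.0, -0.002]]
contact_force: [-0.0, 1.4, 6.0]
width: 0.15
```

```bash
python3 -c "
from h import *
st()
f=grab_frame('side')
print(*barfit(f,'yellow',(.586,-.351)))
o=cv2.resize(f['color'][330:450,290:430],None,fx=5,fy=5,interpolation=cv2.INTER_CUBIC);save('g1',o)
"
```

```text
t3.58 [ 587.7 -350.1   23.1] th36.7 w0.150 F [-0.   1.4  6. ] j [-31.  28.  -1.  61.   0. -67.]
[ 0.57786674 -0.35738027  0.57674725 -0.35626859] 64.22218698557256 [13.3 23.8] 59
```

View pics/g1.png

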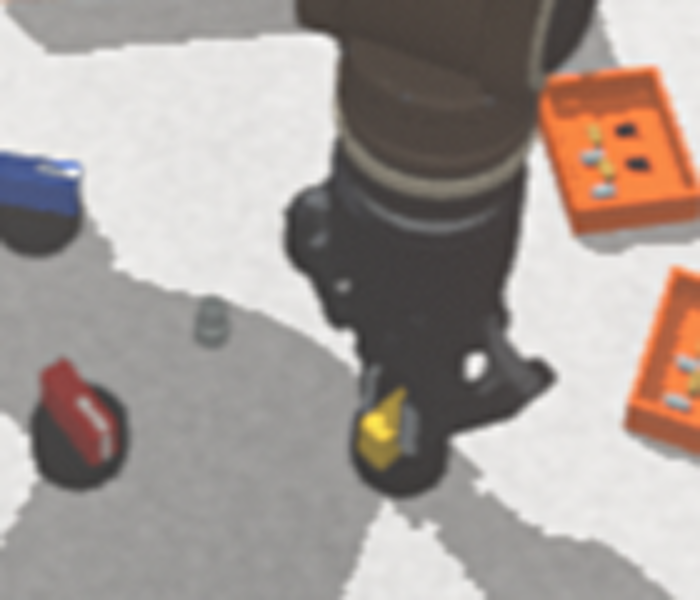

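The yellow knob is gripped, seen at about (385,440) in the crop, with the fingertips resting on the base. Now I'll lift and carry it.

```bash
python3 -c "
from h import *
e=plan(560,-330,150,36,255);e=plan(470,-110,160,33,255,start=e);e=plan(500.3,139.9,110,30.5,255,start=e);print(e)"
```

```text
[[255, -3.0, -42.0, 11.0, 0.0], [255, -4.0, -42.0, 11.0, 0.0], [255, -3.2, -42.9, 10.7, 0.7]]
[[255, 11.0, -2.0, 46.0, 1.0], [255, 11.0, -2.0, 46.0, 0.0], [255, 10.0, -2.0, 47.0, 1.0], [255, 10.0, -2.0, 47.0, 0.0], [255, 9.4, -2.0, 46.0, 1.0]]
[[255, 32.0, 10.0, 39.0, 0.0], [255, 32.0, 10.0, 39.0, 1.0], [255, 32.0, 10.0, 39.0, 0.0], [255, 32.0, 10.0, 39.0, 1.0], [255, 30.6, 10.0, 39.5, 0.5]]
[np.float64(500.2472793337607), np.float64(139.8977959291423), np.float64(110.0034995458457), np.float64(30.450544973406977)]
```

Call:
{"name": "drive_tool", "arguments": {"increments": [[255,0,-20,0,0],[255,-3,-42,11,0],[255,-4,-42,11,0],[255,-3,-23,11,0.7],[255,11,-2,46,1],[255,11,-2,46,0],[255,10,-2,47,1],[255,10,-2,47,0],[255,9.4,-2,46,1]]}}

```text
t: 4.75
tool_pos: [0.4683, -0.1081, 0.1586]
tool_rot: [[0.84, 0.001, -0.543], [0.543, 0.0, 0.84], [0.0, -1.0, -0.0]]
contact_force: [0.8, 1.2, -0.2]
width: 0.153
```

Call:
{"name": "drive_tool", "arguments": {"increments": [[255,32,10,39,0],[255,32,10,39,1],[255,32,10,39,0],[255,32,10,39,1],[255,30.6,8,39.5,0.5],[255,0,0,0,0]]}}

```text
t: 5.5
tool_pos: [0.4991, 0.1433, 0.1096]
tool_rot: [[0.86, -0.001, -0.511], [0.511, 0.0, 0.86], [-0.001, -1.0, 0.001]]
contact_force: [-0.9, -1.3, 0.2]
width: 0.153
```

```bash
python3 -c "
from h import *
st()
f=grab_frame('side');g=grab_frame('top')
K={'red':(.453,-.335),'green':(.572,-.243),'blue':(.442,-.217)}
for c in K:print(c,*barfit(g,c,K[c]))
print(proj(f,[[.4992,.1392,.062],[.4992,.1392,.075]]))
o=cv2.resize(f['color'][190:310,250:390],None,fx=5,fy=5,interpolation=cv2.INTER_CUBIC);save('g2',o)
plan(500.3,139.9,100,30.5,255)
"
```

```text
t5.50 [499.1 143.3 109.6] th30.7 w0.153 F [-0.9 -1.3  0.2] j [ 16.   8. -16.  65.   0. -15.]
red [ 0.45308839 -0.33470191  0.45308652 -0.33434534] -62.09693375589442 [14.6 39.8] 110
green [ 0.57207287 -0.24257562  0.57343994 -0.24133838] 42.749938149952975 [15.9 34.3] 80
blue [ 0.44151838 -0.21585745  0.44343207 -0.21667311] -15.667876250135684 [15.8 35.8] 85
[[308.94770324 249.28696755]
 [308.89859057 245.63031629]]
[[255, 0.6, 10.2, -1.4, 0.0]]
```

View pics/g2.png

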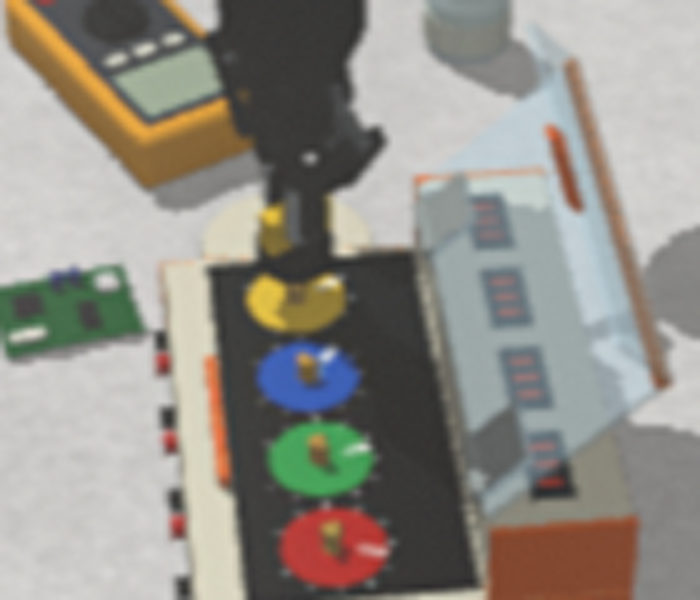

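The knob hangs over the yellow dial (crop ~(295,300)) with the shaft tip just below it. Now I'll lower it with force feedback.

Call:
{"name": "drive_tool", "arguments": {"increments": [[255,0.6,7.2,-1.4,0],[255,0,2,0,0],[255,0,3,0,0],[255,0,3,0,0],[255,0,0,0,0]]}}

```text
t: 6.22
tool_pos: [0.5001, 0.1395, 0.0947]
tool_rot: [[0.862, -0.001, -0.507], [0.507, 0.0, 0.862], [-0.001, -1.0, 0.001]]
contact_force: [-1.7, 1.3, -1.3]
width: 0.153
```

```bash
python3 -c "
from h import *
st()"
```

```text
t6.22 [500.1 139.5  94.7] th30.4 w0.153 F [-1.7  1.3 -1.3] j [ 16.   9. -18.  64.   0. -15.]
```

Call:
{"name": "drive_tool", "arguments": {"increments": [[255,0,3,0,0],[255,0,3,0,0],[255,0,3,0,0],[255,0,1.5,0,0],[255,0,0,0,0]]}}

```text
t: 6.85
tool_pos: [0.5001, 0.1397, 0.0851]
tool_rot: [[0.862, -0.001, -0.507], [0.507, 0.0, 0.862], [-0.0, -1.0, 0.001]]
contact_force: [-7.8, 0.7, 7.2]
width: 0.15
```

Call:
{"name": "drive_tool", "arguments": {"increments": [[255,0,2,0,0],[255,0,0,0,0],[255,0,-2,0,0],[165,0,0,0,0],[165,0,0,0,0],[165,0,-20,0,0],[165,0,-40,0,0],[165,-40,-20,0,0],[165,0,0,0,0]]}}

```text
t: 7.98
tool_pos: [0.4661, 0.1188, 0.1665]
tool_rot: [[0.863, 0.003, -0.506], [0.506, 0.0, 0.863], [0.003, -1.0, -0.001]]
contact_force: [0.8, 0.2, -0.7]
width: 0.351
```

```bash
python3 -c "
from h import *
st()
f=grab_frame('side')
print(*barfit(f,'yellow',(.4992,.1392),.1))
s=(569,-242)
e=plan(470,-110,160,5,120);e=plan(573,-243,90,42,100,start=e);print(e)
"
```

```text
t7.97 [466.1 118.8 166.5] th30.4 w0.351 F [ 0.8  0.2 -0.7] j [ 14.   3. -15.  72.  -0. -16.]
[0.49905466 0.13467073 0.49979929 0.13426591] 34.366965768458925 [17.6 41.6] 63
[[120, -23.0, 1.0, -40.0, 5.0], [120, -19.0, 1.0, -42.0, 5.0], [120, -15.0, 1.0, -43.0, 5.0], [120, -12.0, 1.0, -44.0, 5.0], [120, -7.3, 1.4, -45.2, 5.4]]
[[100, 23.0, 18.0, -35.0, -9.0], [100, 17.0, 17.0, -39.0, -9.0], [100, 11.0, 18.0, -41.0, -9.0], [100, 3.7, 17.0, -41.2, -10.0]]
[np.float64(572.9914413865272), np.float64(-242.99353631180273), np.float64(90.04828371962321), np.float64(42.011118427449915)]
```

Call:
{"name": "drive_tool", "arguments": {"increments": [[120,-23,1,-40,5],[120,-19,1,-42,5],[120,-15,1,-43,5],[120,-12,1,-44,5],[120,-7.3,1.4,-45.2,5.4],[100,23,18,-35,-9],[100,17,17,-39,-9],[100,11,18,-41,-9],[100,3.7,17,-41.2,-10],[100,0,0,0,0]]}}

```text
t: 9.28
tool_pos: [0.5733, -0.2444, 0.0852]
tool_rot: [[0.744, -0.004, -0.668], [0.668, 0.001, 0.744], [-0.002, -1.0, 0.003]]
contact_force: [-1.0, 0.6, -1.0]
width: 0.604
```

```bash
python3 -c "
from h import *
st()
f=grab_frame('side')
print(*barfit(f,'green',(.573,-.243)))
print(*barfit(f,'yellow',(.4992,.1392),.1))
plan(573,-243,22,42,100)
g=grab_frame('top')
K={'red':(.453,-.335),'blue':(.442,-.217)}
for c in K:print(c,*barfit(g,c,K[c]))
"
```

```text
t9.28 [ 573.3 -244.4   85.2] th42.0 w0.604 F [-1.   0.6 -1. ] j [-23.  20.  -5.  66.  -0. -65.]
[ 0.57118998 -0.24545908  0.57265015 -0.24378369] 37.2880705663183 [12.1 40.4] 74
[0.49850017 0.13361671 0.49863528 0.1339847 ] 33.313346410788164 [17.9 42. ] 69
[[100, 0.0, 32.0, 0.0, -0.0], [100, 0.4, 32.4, 0.0, -0.1]]
red [nan nan  0.  0.] nan [nan nan] 0
blue [ 0.44100419 -0.21567611  0.44318469 -0.2165997 ] -14.594794086357089 [15.8 35.1] 86h.py:26: RuntimeWarning: Mean of empty slice.
  p=P[k][:,:2];(cx,cy),(w,h),a=cv2.minAreaRect((p*1000).astype(np.float32));mu=p.mean(0)
  ret = um.true_divide(
  avg = a.mean(axis, **keepdims_kw)
h.py:27: RuntimeWarning: Degrees of freedom <= 0 for slice
  e,V=np.linalg.eigh(np.cov((p-mu).T));d=V[:,1];d=d*np.sign(d[0])
  c *= np.true_divide(1, fact)
  c *= np.true_divide(1, fact)
```

Call:
{"name": "drive_tool", "arguments": {"increments": [[100,0,32,0,0],[100,0,30,0,0],[100,0,0,0,0],[255,0,0,0,0],[255,0,0,0,0],[255,0,0,0,0],[255,0,0,0,0]]}}

```text
t: 10.25
tool_pos: [0.5738, -0.2429, 0.0291]
tool_rot: [[0.743, 0.003, -0.67], [0.67, -0.001, 0.743], [0.002, -1.0, -0.002]]
contact_force: [0.4, 1.2, 6.5]
width: 0.148
```

```bash
python3 -c "
from h import *
st()
e=plan(560,-230,160,35,255);e=plan(470,-110,165,25,255,start=e);e=plan(502,15.5,115,15.5,255,start=e)
g=grab_frame('top')
save('t3',g['color'][100:330,200:520].repeat(2,0).repeat(2,1))
"
```

```text
t10.25 [ 573.8 -242.9   29.1] th42.1 w0.148 F [0.4 1.2 6.5] j [-23.  21. -10.  59.   0. -65.]
[[255, -1.0, -44.0, 6.0, 2.0], [255, -1.0, -43.0, 6.0, 3.0], [255, -0.4, -43.9, 6.8, 2.1]]
[[255, -2.0, -2.0, 50.0, 3.0], [255, -4.0, -2.0, 50.0, 3.0], [255, -6.9, -1.0, 49.3, 4.0]]
[[255, 27.0, 17.0, 33.0, 3.0], [255, 26.0, 16.0, 35.0, 3.0], [255, 23.5, 17.0, 36.3, 3.5]]
```

View pics/t3.png

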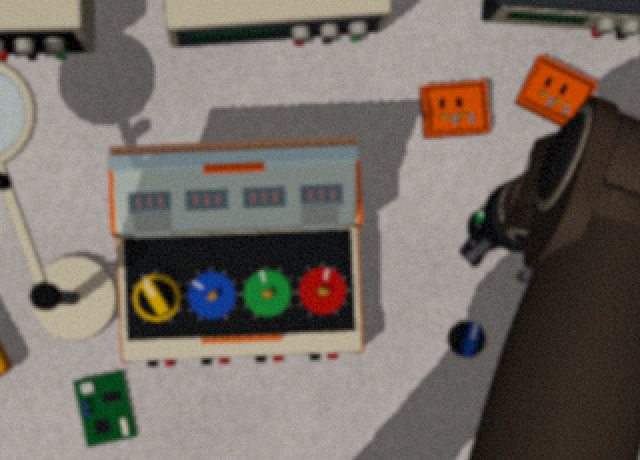

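The top view shows the yellow knob seated concentric on its dial, at (157,297) in the crop. The green grip is a bit shallow, so I'll re-grip deeper.

Call:
{"name": "drive_tool", "arguments": {"increments": [[150,0,0,0,0],[150,0,3,0,0],[150,0,3,0,0],[255,0,0,0,0],[255,0,0,0,0],[255,0,0,0,0]]}}

```text
t: 11.05
tool_pos: [0.5727, -0.2427, 0.0211]
tool_rot: [[0.743, -0.0, -0.67], [0.67, 0.0, 0.743], [-0.0, -1.0, 0.0]]
contact_force: [0.0, -0.4, -0.1]
width: 0.153
```

Call:
{"name": "drive_tool", "arguments": {"increments": [[255,0,-20,0,0],[255,-1,-44,6,2],[255,-1,-43,6,3],[255,0,-30,7,2],[255,-2,-2,50,3],[255,-4,-2,50,3],[255,-7,-1,49,4],[255,0,0,0,0]]}}

```text
t: 12.05
tool_pos: [0.467, -0.1079, 0.1637]
tool_rot: [[0.905, 0.0, -0.425], [0.425, 0.0, 0.905], [0.0, -1.0, 0.0]]
contact_force: [0.5, -0.3, -0.7]
width: 0.149
```

```bash
python3 -c "
from h import *
st()
e=plan(502,15.5,112,15.5,255)
f=grab_frame('side')
o=cv2.resize(f['color'][190:430,250:400],None,fx=2.5,fy=2.5,interpolation=cv2.INTER_CUBIC);save('g3',o)
P=(.453,-.335)
print(*barfit(f,'red',P));print(*barfit(f,'blue',(.442,-.217)))
g=grab_frame('top');print(*barfit(g,'yellow',(.5,.139),.1))
"
```

```text
t12.05 [ 467.  -107.9  163.7] th25.2 w0.149 F [ 0.5 -0.3 -0.7] j [-13.   3. -16.  72.   0. -38.]
[[255, 28.0, 17.0, 32.0, 3.0], [255, 26.0, 17.0, 34.0, 3.0], [255, 24.9, 17.7, 35.0, 3.7]]
[ 0.45285509 -0.33635703  0.45323035 -0.33673416] -61.81081771654243 [15.2 41.8] 119
[ 0.44045248 -0.21853373  0.44285931 -0.218364  ] -23.514391122017688 [15.6 39.4] 91
[0.49868687 0.13736322 0.4985791  0.13737328] 31.095275188551962 [14.1 39.5] 118
```

Call:
{"name": "drive_tool", "arguments": {"increments": [[255,28,17,32,3],[255,26,17,34,3],[255,24.3,17.7,34.7,3.7],[255,0,0,0,0],[255,0,0,0,0]]}}

```text
t: 12.78
tool_pos: [0.5043, 0.0124, 0.1113]
tool_rot: [[0.964, -0.0, -0.265], [0.265, -0.0, 0.964], [-0.0, -1.0, -0.0]]
contact_force: [-0.6, -0.7, -0.9]
width: 0.155
```

```bash
python3 -c "
from h import *
st();plan(501.3,15.2,98,15.5,255,step=10)"
```

```text
t12.78 [504.3  12.4 111.3] th15.4 w0.155 F [-0.6 -0.7 -0.9] j [  1.   7. -18.  65.  -0. -14.]
[[255, -1.0, 7.0, 2.0, -0.0], [255, -1.2, 6.3, 1.5, -0.1]]
```

Call:
{"name": "drive_tool", "arguments": {"increments": [[255,-1,6,2,0],[255,-1.2,3,1.5,0],[255,0,3,0,0],[255,0,3,0,0],[255,0,2,0,0],[255,0,0,0,0]]}}

```text
t: 13.52
tool_pos: [0.5006, 0.0157, 0.0943]
tool_rot: [[0.964, -0.0, -0.265], [0.265, -0.0, 0.964], [-0.0, -1.0, 0.0]]
contact_force: [1.4, 0.4, -0.7]
width: 0.152
```

Call:
{"name": "drive_tool", "arguments": {"increments": [[255,0,3,0,0],[255,0,3,0,0],[255,0,3,0,0],[255,0,2,0,0],[255,0,0,0,0]]}}

```text
t: 14.15
tool_pos: [0.5006, 0.0157, 0.0833]
tool_rot: [[0.964, -0.0, -0.265], [0.265, -0.0, 0.964], [-0.0, -1.0, 0.0]]
contact_force: [0.1, 0.4, -0.7]
width: 0.155
```

Call:
{"name": "drive_tool", "arguments": {"increments": [[255,0,2,0,0],[255,0,2,0,0],[255,0,0,0,0]]}}

```text
t: 14.52
tool_pos: [0.5008, 0.0157, 0.0827]
tool_rot: [[0.964, 0.002, -0.265], [0.265, 0.0, 0.964], [0.002, -1.0, -0.001]]
contact_force: [-10.3, -0.7, 23.2]
width: 0.149
```

Call:
{"name": "drive_tool", "arguments": {"increments": [[255,0,-3,0,0],[165,0,0,0,0],[165,0,0,0,0],[165,0,-20,0,0],[165,0,-40,0,0],[165,-40,-20,0,0],[165,0,0,0,0]]}}

```text
t: 15.4
tool_pos: [0.4615, 0.0048, 0.164]
tool_rot: [[0.965, 0.002, -0.264], [0.264, -0.0, 0.965], [0.002, -1.0, -0.001]]
contact_force: [0.8, 0.2, 0.1]
width: 0.351
```

```bash
python3 -c "
from h import *
st()
e=plan(442.5,-217,90,-18,100);print(e)
g=grab_frame('top');f=grab_frame('side')
for n,q in(('t',g),('s',f)):
  for c,p,z in (('red',(.453,-.335),.038),('blue',(.442,-.217),.038),('yellow',(.499,.139),.1)):
    r=barfit(q,c,p,z);print(n,c,(r[0]*1e3).round(1),round(r[1],1),r[2:])
"
```

```text
t15.40 [461.5   4.8 164. ] th15.3 w0.351 F [0.8 0.2 0.1] j [  1.   1. -18.  71.  -0. -15.]
[[100, -15.0, 15.0, -42.0, 7.0], [100, -10.0, 15.0, -43.0, 7.0], [100, -5.0, 15.0, -44.0, 6.0], [100, -0.0, 15.0, -45.0, 7.0], [100, 4.8, 14.0, -44.4, 6.3]]
[np.float64(442.497183695082), np.float64(-217.04502098599664), np.float64(90.04373976149603), np.float64(-17.989784272493115)]
t red [ 452.1 -332.9  452.7 -334.1] -61.7 (array([15.1, 37.6]), np.int64(93))
t blue [ 442.7 -216.7  442.8 -216.5] -17.3 (array([14.6, 38.5]), np.int64(106))
t yellow [498.3 137.2 498.6 137.3] 31.6 (array([14.2, 39.5]), np.int64(119))
s red [ 452.8 -336.2  453.  -336.6] -61.6 (array([14.7, 40. ]), np.int64(116))
s blue [ 439.9 -218.5  442.5 -217.3] -22.0 (array([16.2, 38.3]), np.int64(94))
s yellow [511.7 139.3 512.2 138.5] 79.2 (array([12.2, 21.1]), np.int64(22))
```

Call:
{"name": "drive_tool", "arguments": {"increments": [[100,-15,5,-42,7],[100,-10,5,-43,7],[100,-5,10,-44,6],[100,0,25,-45,7],[100,4.8,29,-44.4,6.3],[100,0,30,0,0],[100,0,0,0,0],[100,0,0,0,0]]}}

```text
t: 16.5
tool_pos: [0.4437, -0.2165, 0.0587]
tool_rot: [[0.952, -0.0, 0.307], [-0.307, 0.0, 0.952], [-0.0, -1.0, 0.0]]
contact_force: [0.1, 0.7, 0.3]
width: 0.61
```

```bash
python3 -c "
from h import *
st()
e=plan(442.7,-216.8,22,-18,100)"
```

```text
t16.50 [ 443.7 -216.5   58.7] th-17.9 w0.610 F [0.1 0.7 0.3] j [-26.   7. -24.  58.   0.  -8.]
[[100, -0.9, 36.7, -0.6, 0.1]]
```

Call:
{"name": "drive_tool", "arguments": {"increments": [[100,-0.9,20,-0.6,0],[100,0,16.5,0,0],[100,0,0,0,0],[255,0,0,0,0],[255,0,0,0,0],[255,0,0,0,0],[255,0,0,0,0]]}}

```text
t: 17.38
tool_pos: [0.4429, -0.2173, 0.0228]
tool_rot: [[0.951, 0.002, 0.308], [-0.308, -0.001, 0.951], [0.002, -1.0, -0.0]]
contact_force: [1.5, 1.2, 5.7]
width: 0.151
```

```bash
python3 -c "
from h import *
st()
e=plan(430,-190,150,0,255);e=plan(440,-30,165,27,255,start=e);e=plan(500.3,77.2,112,54,255,start=e);print(e)
"
```

```text
t17.38 [ 442.9 -217.3   22.8] th-18.0 w0.151 F [1.5 1.2 5.7] j [-26.   9. -27.  54.   0.  -8.]
[[255, -7.0, -42.0, 7.0, -6.0], [255, -6.0, -43.0, 8.0, -6.0], [255, -5.2, -42.2, 8.9, -6.0]]
[[255, 3.0, -5.0, 53.0, -9.0], [255, 12.0, -5.0, 52.0, -9.0], [255, 19.9, -5.0, 50.1, -9.0]]
[[255, 34.0, 18.0, 23.0, -9.0], [255, 37.0, 18.0, 17.0, -9.0], [255, 39.8, 17.0, 10.7, -9.0]]
[np.float64(500.28208589780957), np.float64(77.20039418214031), np.float64(112.01806808062571), np.float64(54.04454906539381)]
```

Call:
{"name": "drive_tool", "arguments": {"increments": [[255,0,-20,0,0],[255,-7,-42,7,-6],[255,-6,-43,8,-6],[255,-5.2,-28,8.9,-6],[255,3,-5,53,-9],[255,12,-5,52,-9],[255,20,-5,50,-9]]}}

```text
t: 18.25
tool_pos: [0.439, -0.0285, 0.17]
tool_rot: [[0.889, -0.0, -0.458], [0.458, -0.0, 0.889], [-0.0, -1.0, -0.0]]
contact_force: [0.5, -0.4, -0.9]
width: 0.153
```

Call:
{"name": "drive_tool", "arguments": {"increments": [[255,34,10,23,-9],[255,37,18,17,-9],[255,39.8,17,10.7,-9],[255,0,0,0,0],[255,0,0,0,0]]}}

```text
t: 18.88
tool_pos: [0.4991, 0.0772, 0.1247]
tool_rot: [[0.588, -0.001, -0.809], [0.809, -0.001, 0.588], [-0.001, -1.0, 0.001]]
contact_force: [-0.7, 0.1, -0.4]
width: 0.152
```

```bash
python3 -c "
from h import *
st();plan(500.3,77.2,98,54,255,step=10)"
```

```text
t18.88 [499.1  77.2 124.7] th54.0 w0.152 F [-0.7  0.1 -0.4] j [  9.   6. -17.  67.  -0. -45.]
[[255, 0.0, 9.0, -0.0, 0.0], [255, 0.0, 9.0, -0.0, 0.0], [255, 0.7, 8.7, -1.0, 0.0]]
```

Call:
{"name": "drive_tool", "arguments": {"increments": [[255,0.5,14,-0.6,0],[255,0,9,0,0],[255,0,3,0,0],[255,0,3,0,0],[255,0,2,0,0],[255,0,0,0,0]]}}

```text
t: 19.62
tool_pos: [0.5005, 0.0775, 0.094]
tool_rot: [[0.587, 0.0, -0.809], [0.809, 0.0, 0.587], [0.0, -1.0, -0.0]]
contact_force: [-0.9, 0.4, -1.2]
width: 0.153
```

Call:
{"name": "drive_tool", "arguments": {"increments": [[255,0,3,0,0],[255,0,3,0,0],[255,0,3,0,0],[255,0,2,0,0],[255,0,2,0,0],[255,0,0,0,0]]}}

```text
t: 20.38
tool_pos: [0.5006, 0.0776, 0.0848]
tool_rot: [[0.587, 0.003, -0.81], [0.81, 0.001, 0.587], [0.002, -1.0, -0.002]]
contact_force: [-11.7, -1.4, 28.2]
width: 0.151
```

Call:
{"name": "drive_tool", "arguments": {"increments": [[255,0,-3,0,0],[165,0,0,0,0],[165,0,0,0,0],[165,0,-20,0,0],[165,0,-40,0,0],[165,-20,-20,20,0],[165,0,0,0,0]]}}

```text
t: 21.25
tool_pos: [0.4724, 0.073, 0.1654]
tool_rot: [[0.587, 0.002, -0.809], [0.809, 0.0, 0.587], [0.002, -1.0, -0.002]]
contact_force: [0.9, 0.4, -1.0]
width: 0.349
```

```bash
python3 -c "
from h import *
st()
e=plan(440,-150,165,0,100);e=plan(452.8,-335,65,-61.7,100,start=e);print(e)
g=grab_frame('top');f=grab_frame('side')
for n,q in(('t',g),('s',f)):
  for c,p,z in (('red',(.453,-.335),.038),('green',(.501,.015),.1),('yellow',(.499,.139),.1)):
    r=barfit(q,c,p,z);print(n,c,(r[0]*1e3).round(1),round(r[1],1),r[2:])
"
```

```text
t21.25 [472.4  73.  165.4] th54.0 w0.349 F [ 0.9  0.4 -1. ] j [  9.   3. -16.  72.  -0. -45.]
[[100, -33.0, 0.0, -17.0, 9.0], [100, -30.0, 0.0, -23.0, 9.0], [100, -26.0, 0.0, -27.0, 9.0], [100, -22.0, 0.0, -31.0, 9.0], [100, -17.0, 0.0, -33.0, 9.0], [100, -11.1, 0.4, -36.1, 9.0]]
[[100, 2.0, 14.0, -26.0, 9.0], [100, 6.0, 14.0, -26.0, 9.0], [100, 10.0, 14.0, -25.0, 9.0], [100, 14.0, 14.0, -23.0, 9.0], [100, 17.0, 15.0, -20.0, 9.0], [100, 20.0, 14.0, -17.0, 8.0], [100, 21.6, 15.0, -15.1, 8.7]]
[np.float64(452.8315207816348), np.float64(-334.976071082712), np.float64(64.95905940329587), np.float64(-61.65602924938025)]
t red [ 452.  -333.   452.7 -334.1] -61.5 (array([14.9, 39. ]), np.int64(96))
t green [nan nan  0.  0.] nan (array([nan, nan]), np.int64(0))
t yellow [nan nan  0.  0.] nan (array([nan, nan]), np.int64(0))
s red [ 452.8 -336.5  453.  -336.5] -61.4 (array([15.2, 39.9]), np.int64(118))
s green [498.9  10.7 500.5  12.3] 6.2 (array([14.5, 34.6]), np.int64(48))
s yellow [500.3 132.9 500.2 133.6] 35.2 (array([17.5, 45.3]), np.int64(61))h.py:26: RuntimeWarning: Mean of empty slice.
  p=P[k][:,:2];(cx,cy),(w,h),a=cv2.minAreaRect((p*1000).astype(np.float32));mu=p.mean(0)
  ret = um.true_divide(
  avg = a.mean(axis, **keepdims_kw)
h.py:27: RuntimeWarning: Degrees of freedom <= 0 for slice
  e,V=np.linalg.eigh(np.cov((p-mu).T));d=V[:,1];d=d*np.sign(d[0])
  c *= np.true_divide(1, fact)
  c *= np.true_divide(1, fact)
```

Call:
{"name": "drive_tool", "arguments": {"increments": [[100,-33,0,-17,9],[100,-30,0,-23,9],[100,-26,0,-27,9],[100,-22,0,-31,9],[100,-17,0,-33,9],[100,-11,0,-36,9],[100,2,0,-26,9],[100,6,10,-26,9],[100,10,15,-25,9]]}}

```text
t: 22.48
tool_pos: [0.4463, -0.2305, 0.1375]
tool_rot: [[0.889, -0.001, 0.458], [-0.458, 0.0, 0.889], [-0.001, -1.0, 0.0]]
contact_force: [0.4, -0.5, -0.1]
width: 0.607
```

Call:
{"name": "drive_tool", "arguments": {"increments": [[100,14,20,-23,9],[100,17,25,-20,9],[100,20,20,-17,8],[100,21.6,15,-15,8.7],[100,0,0,0,0],[100,0,0,0,0]]}}

```text
t: 23.22
tool_pos: [0.453, -0.3343, 0.0582]
tool_rot: [[0.476, -0.001, 0.879], [-0.879, 0.001, 0.476], [-0.002, -1.0, -0.0]]
contact_force: [0.3, 0.2, 0.5]
width: 0.608
```

```bash
python3 -c "
from h import *
st()
e=plan(452.7,-335,22,-61.6,100)"
```

```text
t23.23 [ 453.  -334.3   58.2] th-61.6 w0.608 F [0.3 0.2 0.5] j [-36.  14. -15.  60.   0.  25.]
[[100, 0.5, 36.2, -0.6, 0.0]]
```

Call:
{"name": "drive_tool", "arguments": {"increments": [[100,0.5,20,-0.6,0],[100,0,16,0,0],[100,0,0,0,0],[255,0,0,0,0],[255,0,0,0,0],[255,0,0,0,0],[255,0,0,0,0]]}}

```text
t: 24.1
tool_pos: [0.4535, -0.3359, 0.0239]
tool_rot: [[0.475, 0.001, 0.88], [-0.88, -0.001, 0.475], [0.001, -1.0, 0.001]]
contact_force: [0.1, 1.7, 4.8]
width: 0.15
```

```bash
python3 -c "
from h import *
st()
e=plan(440,-300,155,-50,255);e=plan(450,-140,165,-25,255,start=e);e=plan(502.4,-46.8,112,-12,255,start=e);print(e)
"
```

```text
t24.10 [ 453.5 -335.9   23.9] th-61.7 w0.150 F [0.1 1.7 4.8] j [-37.  16. -18.  56.   0.  25.]
[[255, -13.0, -44.0, 2.0, -4.0], [255, -12.0, -44.0, 2.0, -4.0], [255, -12.4, -43.1, 3.8, -3.7]]
[[255, -39.0, -3.0, 37.0, -8.0], [255, -33.0, -4.0, 42.0, -8.0], [255, -27.0, -3.0, 45.8, -9.0]]
[[255, 3.0, 18.0, 36.0, -4.0], [255, 5.0, 17.0, 35.0, -4.0], [255, 7.5, 18.0, 34.6, -5.0]]
[np.float64(502.36644647448185), np.float64(-46.813174174220265), np.float64(111.97604985273034), np.float64(-11.954958191883641)]
```

Call:
{"name": "drive_tool", "arguments": {"increments": [[255,0,-20,0,0],[255,-13,-44,2,-4],[255,-12,-44,2,-4],[255,-12.4,-30,3.8,-3.7],[255,-39,-3,37,-8],[255,-33,-4,42,-8],[255,-27,-3,45.8,-9],[255,3,10,36,-4],[255,5,15,35,-4],[255,7.5,18,34.6,-5]]}}

```text
t: 25.35
tool_pos: [0.5022, -0.0453, 0.1277]
tool_rot: [[0.979, 0.001, 0.204], [-0.204, -0.0, 0.979], [0.001, -1.0, -0.0]]
contact_force: [0.8, -0.4, 0.1]
width: 0.15
```

Call:
{"name": "drive_tool", "arguments": {"increments": [[255,0,0,0,0],[255,0,0,0,0]]}}

```text
t: 25.6
tool_pos: [0.5014, -0.0467, 0.128]
tool_rot: [[0.978, -0.001, 0.208], [-0.208, -0.0, 0.978], [-0.001, -1.0, -0.0]]
contact_force: [-0.4, 0.1, -0.2]
width: 0.15
```

```bash
python3 -c "
from h import *
st();plan(503,-46.9,98,-12,255,step=10)"
```

```text
t25.60 [501.4 -46.7 128. ] th-12.0 w0.150 F [-0.4  0.1 -0.2] j [ -5.   6. -17.  67.  -0.   7.]
[[255, 0.0, 7.0, 0.0, 0.0], [255, 1.0, 8.0, 0.0, 0.0], [255, 0.0, 7.0, 0.0, 0.0], [255, 0.6, 8.0, 0.1, 0.0]]
```

Call:
{"name": "drive_tool", "arguments": {"increments": [[255,1,16,0,0],[255,0,10,0,0],[255,0,3,0,0],[255,0,3,0,0],[255,0,2,0,0],[255,0,0,0,0]]}}

```text
t: 26.35
tool_pos: [0.503, -0.0467, 0.094]
tool_rot: [[0.978, 0.0, 0.207], [-0.207, -0.0, 0.978], [0.0, -1.0, -0.0]]
contact_force: [1.3, -1.2, -0.9]
width: 0.152
```

Call:
{"name": "drive_tool", "arguments": {"increments": [[255,0,3,0,0],[255,0,3,0,0],[255,0,3,0,0],[255,0,2,0,0],[255,0,2,0,0],[255,0,0,0,0]]}}

```text
t: 27.1
tool_pos: [0.5033, -0.0466, 0.0857]
tool_rot: [[0.978, 0.004, 0.207], [-0.207, -0.0, 0.978], [0.004, -1.0, 0.001]]
contact_force: [-11.9, 1.5, 34.4]
width: 0.148
```

Call:
{"name": "drive_tool", "arguments": {"increments": [[255,0,-3,0,0],[165,0,-1,0,0],[165,0,0,0,0],[165,0,-20,0,0],[165,0,-40,0,0],[165,-50,-30,0,0],[165,-50,-10,-30,0],[255,-50,0,-50,0],[255,0,0,-50,0],[255,0,0,0,0]]}}

```text
t: 28.35
tool_pos: [0.3347, -0.1405, 0.1848]
tool_rot: [[0.977, -0.0, 0.213], [-0.213, -0.0, 0.977], [0.0, -1.0, -0.0]]
contact_force: [0.3, -0.5, -0.6]
width: 0.002
```

```bash
python3 - <<'E'
from h import *
st()
g=grab_frame('top');f=grab_frame('side');np.save('pics/t5.npy',g,allow_pickle=True);np.save('pics/s5.npy',f,allow_pickle=True)
S={'red':(.5024,-.0468),'green':(.5013,.0152),'blue':(.5003,.0772),'yellow':(.4992,.1392)}
for n,q in(('t',g),('s',f)):
  C=cloud(q)
  for c,p in S.items():
    r=barfit(q,c,p,.1);P,m=near(q,p,.1,.025);k=m&cmask(q,c,100,40)&(C[...,2]>.085);print(n,c,(r[0]*1e3).round(1),round(r[1],1),r[2:],np.percentile(C[k][:,2],[50,90]).round(4))
a=cv2.resize(g['color'][160:285,245:395],None,fx=4,fy=4,interpolation=cv2.INTER_CUBIC);save('t5',a)
C=cloud(g);h=cv2.cvtColor(g['color'],cv2.COLOR_RGB2HSV)
m=(h[...,0]<14)&(h[...,1]>120)&(C[...,2]>.14)&(C[...,0]>.5)&(C[...,1]>-.12)&(C[...,1]<.25);p=C[m];print('edge',np.percentile(p,[5,50,95],axis=0).round(3))
C=cloud(f);h=cv2.cvtColor(f['color'],cv2.COLOR_RGB2HSV)
m=(h[...,0]<14)&(h[...,1]>100)&(C[...,2]>.14)&(C[...,0]>.5)&(C[...,1]>-.12)&(C[...,1]<.25);p=C[m];print('edge',np.percentile(p,[5,50,95],axis=0).round(3))
E
```

```text
t28.35 [ 334.7 -140.5  184.8] th-12.3 w0.002 F [ 0.3 -0.5 -0.6] j [-23. -10. -25.  75.  -0. -10.]
t red [502.1 -47.6 501.4 -47.4] -12.8 (array([14.3, 39.6]), np.int64(118)) [0.0996 0.1031]
t green [501.5  14.6 501.7  14.6] 14.8 (array([14.3, 39.8]), np.int64(115)) [0.0999 0.1031]
t blue [500.5  76.1 500.3  76.1] 53.9 (array([13.9, 40.6]), np.int64(119)) [0.0998 0.1031]
t yellow [498.4 137.2 498.3 137.1] 30.8 (array([14.3, 40.2]), np.int64(117)) [0.1    0.1031]
s red [501.5 -49.9 501.9 -50.3] -11.1 (array([19. , 40.4]), np.int64(91)) [0.0971 0.1013]
s green [500.1  12.3 501.3  13. ] 7.5 (array([15.2, 37.7]), np.int64(62)) [0.0996 0.1022]
s blue [500.2  72.7 501.   73. ] 54.3 (array([15.8, 41.2]), np.int64(66)) [0.0991 0.1018]
s yellow [499.1 133.9 498.9 133.8] 31.0 (array([18.4, 41.7]), np.int64(68)) [0.0978 0.1011]
edge [[ 0.62  -0.049  0.188]
 [ 0.646  0.05   0.194]
 [ 0.651  0.144  0.22 ]]
edge [[ 0.619 -0.071  0.187]
 [ 0.622  0.044  0.216]
 [ 0.65   0.072  0.219]]
```

View pics/t5.png

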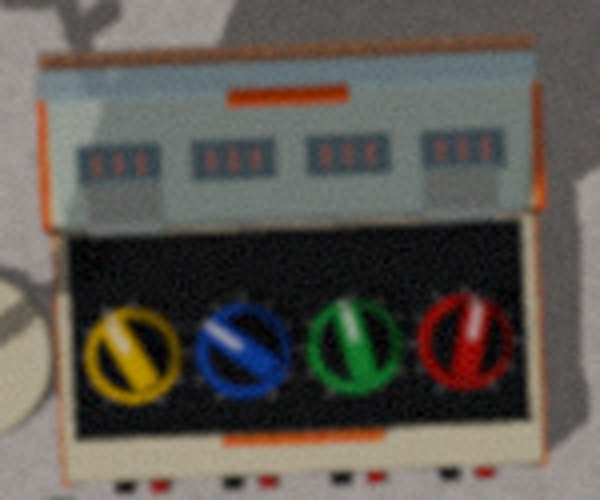

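All four knobs are concentric on their plates: bar tops measure z ≈ 0.100 and angles match the ticks. The guard edge is at about (0.648, 0.048, 0.193), so φ ≈ 2.3. I'll go round the right side and in behind the guard.

```bash
python3 -c "
from h import *
st()
e=plan(450,-190,270,0,255);e=plan(690,-190,270,0,255,start=e);e=plan(690,47,270,0,255,start=e);e=plan(690,47,168,0,255,start=e);print(e)
"
```

```text
t28.45 [ 335.7 -138.5  184.6] th-12.1 w-0.004 F [-1.   0.  -0.4] j [-22. -10. -25.  75.   0. -10.]
[[255, 41.0, -28.0, -9.0, -4.0], [255, 40.0, -29.0, -12.0, -4.0], [255, 39.3, -28.4, -13.9, -4.1]]
[[255, 48.0, 0.0, -0.0, 0.0], [255, 48.0, 0.0, -0.0, 0.0], [255, 48.0, 0.0, -0.0, 0.0], [255, 48.0, 0.0, -0.0, 0.0], [255, 48.0, 0.0, -0.1, 0.0]]
[[255, 0.0, 0.0, 47.0, 0.0], [255, 0.0, 0.0, 47.0, 0.0], [255, 0.0, 0.0, 48.0, 0.0], [255, 0.0, 0.0, 47.0, 0.0], [255, 0.1, 0.0, 48.0, 0.0]]
[[255, 0.0, 51.0, -0.0, 0.0], [255, 0.0, 51.0, -0.0, 0.0]]
[np.float64(689.967086697984), np.float64(47.03554491776061), np.float64(168.02694131371635), np.float64(0.03325706318839039)]
```

Call:
{"name": "drive_tool", "arguments": {"increments": [[255,41,-28,-9,-4],[255,40,-29,-12,-4],[255,39,-28,-14,-4],[255,48,0,0,0],[255,48,0,0,0],[255,48,0,0,0],[255,48,0,0,0],[255,48,0,0,0],[255,0,0,0,0]]}}

```text
t: 29.58
tool_pos: [0.6936, -0.1866, 0.2642]
tool_rot: [[1.0, -0.006, -0.005], [0.005, 0.002, 1.0], [-0.006, -1.0, 0.002]]
contact_force: [1.0, 0.3, -1.0]
width: -0.004
```

Call:
{"name": "drive_tool", "arguments": {"increments": [[255,0,0,47,0],[255,0,0,47,0],[255,0,0,48,0],[255,0,0,47,0],[255,0,0,48,0],[255,0,30,0,0],[255,0,0,0,0]]}}

```text
t: 30.45
tool_pos: [0.6879, 0.0495, 0.2377]
tool_rot: [[1.0, -0.005, -0.004], [0.004, -0.0, 1.0], [-0.005, -1.0, -0.0]]
contact_force: [-0.4, -0.1, 0.5]
width: 0.006
```

```bash
python3 -c "
from h import *
st();f=grab_frame('side');save('s6',cv2.resize(f['color'][100:320,230:470],None,fx=2.5,fy=2.5))
plan(690,47,170,0,255)
"
```

```text
t30.45 [687.9  49.5 237.7] th0.2 w0.006 F [-0.4 -0.1  0.5] j [ 4. 27. 24. 88. -0.  4.]
[[255, 1.0, 35.0, -1.0, 0.0], [255, 0.5, 34.4, -0.7, 0.1]]
```

View pics/s6.png

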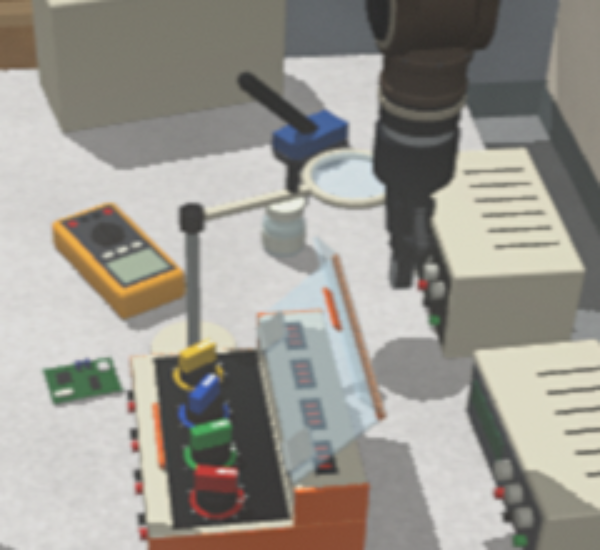

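The gripper at crop (400,270) is behind the open guard, clear of it. I'll descend and push.

Call:
{"name": "drive_tool", "arguments": {"increments": [[255,1,35,-1,0],[255,0,34,-1,0],[255,-15,0,0,0],[255,-10,0,0,0],[255,-10,0,0,0],[255,-10,-3,0,0],[255,-10,-4,0,0]]}}

```text
t: 31.38
tool_pos: [0.6392, 0.0453, 0.1827]
tool_rot: [[1.0, 0.011, -0.0], [0.0, 0.0, 1.0], [0.011, -1.0, 0.0]]
contact_force: [5.3, 0.8, 4.6]
width: 0.0
```

Call:
{"name": "drive_tool", "arguments": {"increments": [[255,-12,-5,0,0],[255,-12,-6,0,0],[255,-12,-6,0,0],[255,-12,-4,0,0],[255,0,0,0,0]]}}

```text
t: 32.0
tool_pos: [0.5867, 0.0456, 0.1993]
tool_rot: [[1.0, -0.001, -0.001], [0.001, 0.0, 1.0], [-0.001, -1.0, 0.0]]
contact_force: [-0.5, 0.1, 0.4]
width: -0.0
```

```bash
python3 -c "
from h import *
st()
plan(560,47,204,0,255,step=12)
f=grab_frame('side');save('s7',cv2.resize(f['color'][140:320,280:440],None,fx=3,fy=3))"
```

```text
t32.00 [586.7  45.6 199.3] th0.1 w-0.000 F [-0.5  0.1  0.4] j [ 4. 14.  2. 78.  0.  4.]
[[255, -9.0, -2.0, 0.0, 0.0], [255, -9.0, -1.0, 1.0, 0.0], [255, -8.7, -1.7, 0.4, 0.1]]
```

View pics/s7.png

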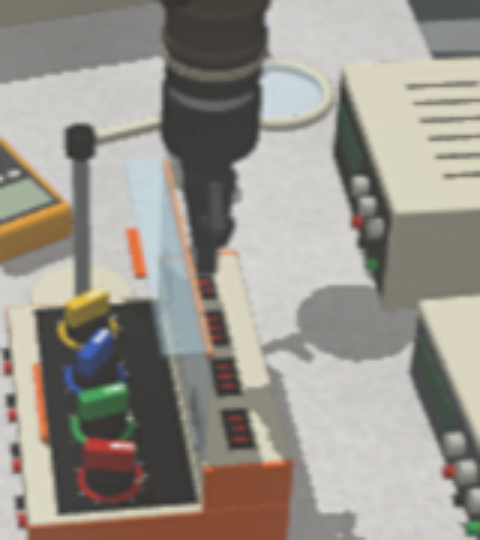

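The guard stands about vertical with the finger behind it. I'll follow the arc over and down.

Call:
{"name": "drive_tool", "arguments": {"increments": [[255,-10,-4,0,0],[255,-10,-3,0,0],[255,-10,1,0,0],[255,-10,2,0,0],[255,-10,3,0,0],[255,-13,7,0,0],[255,-14,9,0,0],[255,0,0,0,0]]}}

```text
t: 33.05
tool_pos: [0.5092, 0.0454, 0.1835]
tool_rot: [[1.0, -0.002, -0.001], [0.001, -0.0, 1.0], [-0.002, -1.0, -0.0]]
contact_force: [0.1, 0.0, -0.1]
width: 0.005
```

Call:
{"name": "drive_tool", "arguments": {"increments": [[255,-10,12,0,0],[255,-10,12,0,0],[255,-5,12,0,0],[255,-4,12,0,0],[255,-2,12,0,0],[255,-1,10,0,0],[255,0,0,0,0]]}}

```text
t: 33.92
tool_pos: [0.4784, 0.0453, 0.113]
tool_rot: [[1.0, -0.002, -0.001], [0.001, -0.0, 1.0], [-0.002, -1.0, -0.0]]
contact_force: [0.0, -0.4, -0.1]
width: -0.002
```

```bash
python3 -c "
from h import *
st()"
```

```text
t33.92 [478.4  45.3 113. ] th0.0 w-0.002 F [ 0.  -0.4 -0.1] j [  5.   4. -21.  65.   0.   5.]
```

Call:
{"name": "drive_tool", "arguments": {"increments": [[255,-3,2,0,0],[255,0,2,0,0],[255,0,2,0,0],[255,0,1,0,0],[255,0,1,0,0],[255,0,0,0,0]]}}

```text
t: 34.67
tool_pos: [0.476, 0.0454, 0.1079]
tool_rot: [[1.0, 0.002, -0.001], [0.001, 0.0, 1.0], [0.002, -1.0, 0.0]]
contact_force: [-6.5, 0.1, 14.6]
width: -0.001
```

Call:
{"name": "drive_tool", "arguments": {"increments": [[255,0,-5,0,0],[255,0,-40,0,0],[255,-40,-40,0,0],[255,-50,-20,0,0],[255,-50,0,0,0],[255,0,0,0,0]]}}

```text
t: 35.42
tool_pos: [0.3338, 0.0452, 0.2117]
tool_rot: [[1.0, 0.002, -0.001], [0.001, 0.0, 1.0], [0.002, -1.0, 0.0]]
contact_force: [0.6, 0.3, -0.5]
width: -0.001
```

```bash
python3 - <<'E'
from h import *
st()
f=grab_frame('side');g=grab_frame('top')
a=cv2.resize(f['color'][140:330,270:430],None,fx=2.4,fy=2.4,interpolation=cv2.INTER_CUBIC);b=cv2.resize(g['color'][130:290,150:395],None,fx=1.6,fy=1.6,interpolation=cv2.INTER_CUBIC)
o=np.zeros((max(a.shape[0],b.shape[0]),a.shape[1]+b.shape[1],3),np.uint8);o[:a.shape[0],:a.shape[1]]=a;o[:b.shape[0],a.shape[1]:]=b;save('s8',o)
for n,q in (('t',g),('s',f)):
    C=cloud(q)
    m=(C[...,2]>.212)&(C[...,2]<.245)&(C[...,0]>.45)&(C[...,0]<.75)&(C[...,1]>.18)&(C[...,1]<.36);k,l,s,ce=cv2.connectedComponentsWithStats(m.astype(np.uint8))
    for i in range(1,k):
        if s[i,4]>4: print(n,s[i],ce[i],np.median(C[l==i],0).round(3),C[l==i].max(0).round(3))
    m=(C[...,2]>.1)&(C[...,2]<.125)&(C[...,0]>.43)&(C[...,0]<.56)&(C[...,1]>-.07)&(C[...,1]<.16);print(m.sum(),np.percentile(C[m],[5,50,95],axis=0).round(3))
    h=cv2.cvtColor(q['color'],cv2.COLOR_RGB2HSV);m=(h[...,0]<14)&(h[...,1]>120)&(C[...,0]>.43)&(C[...,0]<.5)&(C[...,1]>-.08)&(C[...,1]<.18)&(C[...,2]>.09);print('edge',m.sum(),np.median(C[m],0))
E
```

```text
t35.42 [333.8  45.2 211.7] th0.1 w-0.001 F [ 0.6  0.3 -0.5] j [  8. -13. -24.  79.  -0.   8.]
t [195 186  10   9  69] [199.47826087 190.10144928] [0.614 0.275 0.235] [0.622 0.283 0.241]
5159 [[ 0.461 -0.058  0.104]
 [ 0.508  0.046  0.108]
 [ 0.554  0.148  0.112]]
edge 551 [0.46147739 0.04266379 0.1084481 ]
s [345 164   6  10  53] [347.32075472 168.13207547] [0.615 0.273 0.229] [0.624 0.285 0.239]
2545 [[ 0.461 -0.06   0.104]
 [ 0.508  0.036  0.108]
 [ 0.555  0.145  0.111]]
edge 203 [0.46060172 0.0291313  0.10801868]
```

View pics/s8.png

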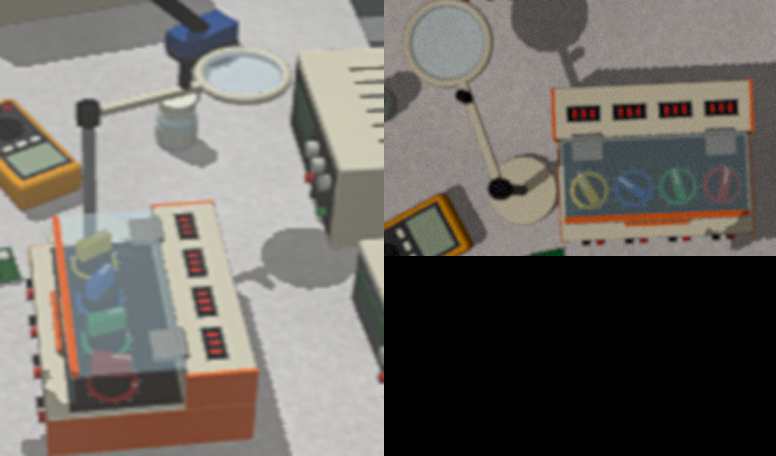

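The guard is shut: its edge is at z ≈ 0.108 and the displays are lit. The handle peg is at (0.614, 0.275), the pivot at about (0.500, 0.237), and the arm azimuth is about 18.5°, with −90° needed. Next is gripping the peg.

```bash
python3 -c "
from h import *
st()
e=plan(400,120,310,10,130);e=plan(614,275,310,18.5,130,start=e);print(e)
"
```

```text
t35.52 [336.3  45.3 211.3] th0.1 w-0.001 F [ 0.7 -0.3  0.1] j [  8. -13. -24.  79.  -0.   8.]
[[130, 21.0, -33.0, 25.0, -3.0], [130, 23.0, -33.0, 24.0, -3.0], [130, 23.5, -32.7, 22.1, -3.9]]
[[130, 48.0, 0.0, 23.0, -2.0], [130, 48.0, 0.0, 21.0, -2.0], [130, 49.0, 0.0, 20.0, -2.0], [130, 50.0, 0.0, 18.0, -1.0], [130, 49.5, 0.0, 17.6, -1.5]]
[np.float64(613.968225146784), np.float64(275.0145710542486), np.float64(310.0165549768331), np.float64(18.459120166805107)]
```

Call:
{"name": "drive_tool", "arguments": {"increments": [[130,21,-33,25,-3],[130,23,-33,24,-3],[130,23.5,-33,22,-4],[130,48,0,23,-2],[130,48,0,21,-2],[130,49,0,20,-2],[130,50,0,18,-1],[130,49.5,0,17.6,-1.5],[130,0,20,0,0],[130,0,0,0,0]], "newtons": 20}}

```text
t: 36.78
tool_pos: [0.6144, 0.2756, 0.2855]
tool_rot: [[0.948, -0.005, -0.318], [0.318, -0.003, 0.948], [-0.006, -1.0, -0.001]]
contact_force: [0.0, -0.8, 0.5]
width: 0.491
```

```bash
python3 -c "
from h import *
st()
plan(614,275,212,18.5,130)
f=grab_frame('side');save('s9',cv2.resize(f['color'][80:260,250:430],None,fx=3,fy=3))"
```

```text
t36.77 [614.4 275.6 285.5] th18.5 w0.491 F [ 0.  -0.8  0.5] j [24. 26. 29. 94. -0.  6.]
[[130, -0.0, 37.0, -0.0, 0.0], [130, -0.6, 36.5, -0.4, 0.0]]
```

View pics/s9.png

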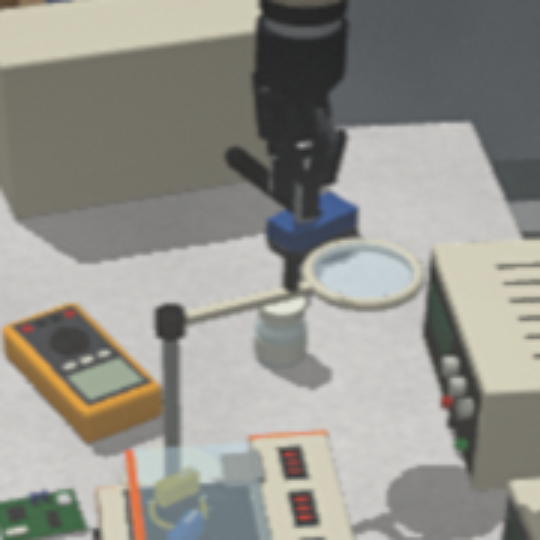

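The open fingers are straight above the peg at crop (292,270). I'll descend and grip gently.

Call:
{"name": "drive_tool", "arguments": {"increments": [[130,0,37,0,0],[130,-0.6,34,-0.4,0],[130,0,0,0,0],[255,0,0,0,0],[255,0,0,0,0],[255,0,0,0,0]]}}

```text
t: 37.58
tool_pos: [0.6135, 0.2749, 0.2219]
tool_rot: [[0.948, 0.004, -0.318], [0.318, 0.002, 0.948], [0.004, -1.0, 0.0]]
contact_force: [-1.8, -0.6, 6.9]
width: 0.177
```

Call:
{"name": "drive_tool", "arguments": {"increments": [[255,-1.3,0,-17.4,8.4],[255,-1.3,0,-17.4,8.4],[255,-1.3,0,-17.4,8.4],[255,-1.3,0,-17.4,8.4],[255,0,0,0,0]]}}

```text
t: 38.2
tool_pos: [0.6137, 0.2056, 0.2218]
tool_rot: [[0.965, 0.0, 0.261], [-0.261, 0.003, 0.965], [-0.0, -1.0, 0.003]]
contact_force: [-7.9, 2.0, 8.9]
width: 0.17
```

```bash
python3 -c "
from h import *
st();s,p,a=now();print(p[:2]-[500,237],np.hypot(*(p[:2]-[500,237])),np.degrees(np.arctan2(p[1]-237,p[0]-500)))"
```

```text
t38.20 [613.7 205.6 221.8] th-15.2 w0.170 F [-7.9  2.   8.9] j [18. 21. 14. 83.  0. 34.]
[113.73756649 -31.39135418] 117.99004681621176 -15.429404796494246
```

Call:
{"name": "drive_tool", "arguments": {"increments": [[255,-1.3,0,-17.4,8.3],[255,-1.3,0,-17.4,8.3],[255,-1.3,0,-17.4,8.3],[255,-1.3,0,-17.4,8.3],[255,-1.3,0,-17.4,8.3],[255,0,0,0,0]]}}

```text
t: 38.95
tool_pos: [0.5629, 0.1399, 0.2219]
tool_rot: [[0.552, 0.0, 0.834], [-0.834, 0.009, 0.552], [-0.007, -1.0, 0.005]]
contact_force: [-8.2, 13.4, 8.8]
width: 0.171
```

Call:
{"name": "drive_tool", "arguments": {"increments": [[255,-1.3,0,-17.4,8.3],[255,-1.3,0,-17.4,8.3],[255,-1.3,0,-17.4,8.3],[255,-1.3,0,-17.4,8.3],[255,0,0,0,0],[255,0,0,0,0]]}}

```text
t: 39.7
tool_pos: [0.4999, 0.1227, 0.2219]
tool_rot: [[0.008, 0.004, 1.0], [-1.0, 0.014, 0.008], [-0.014, -1.0, 0.005]]
contact_force: [-0.1, 21.6, 4.2]
width: 0.172
```

```bash
python3 -c "
from h import *
st();s,p,a=now();print(p[:2]-[500,237],np.hypot(*(p[:2]-[500,237])),np.degrees(np.arctan2(p[1]-237,p[0]-500)))"
```

```text
t39.70 [499.9 122.7 221.9] th-89.5 w0.172 F [-0.1 21.6  4.2] j [ 13.   6.  -5.  79.   1. 103.]
[-9.86250554e-02 -1.14340644e+02] 114.34068671476354 -90.0494207293393
```

Call:
{"name": "drive_tool", "arguments": {"increments": [[255,-4,0,0,0],[255,0,0,0,0],[165,0,0,0,0],[165,0,0,0,0],[165,0,-30,0,0],[165,0,-40,0,0],[165,0,-20,-50,0],[165,0,0,-60,0],[165,0,0,-60,0],[165,0,0,0,0]]}}

```text
t: 40.95
tool_pos: [0.3258, 0.1194, 0.3101]
tool_rot: [[0.005, 0.002, 1.0], [-1.0, 0.001, 0.005], [-0.001, -1.0, 0.002]]
contact_force: [1.0, 0.4, -0.6]
width: 0.355
```

```bash
python3 - <<'E'
from h import *
st()
f=grab_frame('side');g=grab_frame('top')
a=cv2.resize(f['color'][140:330,250:430],None,fx=2.2,fy=2.2,interpolation=cv2.INTER_CUBIC);b=cv2.resize(g['color'][150:300,195:395],None,fx=2,fy=2,interpolation=cv2.INTER_CUBIC)
o=np.zeros((max(a.shape[0],b.shape[0]),a.shape[1]+b.shape[1],3),np.uint8);o[:a.shape[0],:a.shape[1]]=a;o[:b.shape[0],a.shape[1]:]=b;save('s10',o)
for n,q in (('t',g),('s',f)):
    C=cloud(q);m=(C[...,2]>.185)&(C[...,2]<.21)&(C[...,0]>.43)&(C[...,0]<.57)&(C[...,1]>-.02)&(C[...,1]<.105)
    p=C[m];print(n,m.sum(),p[:,:2].min(0),p[:,:2].max(0),p.mean(0));(x,y),r=cv2.minEnclosingCircle((p[:,:2]*1000).astype(np.float32));print(x,y,r)
E
```

```text
t40.95 [325.8 119.4 310.1] th-89.7 w0.355 F [ 1.   0.4 -0.6] j [ 20. -11. -10.  91.  -0. 110.]
t 2565 [ 0.44284053 -0.0131036 ] [0.55478217 0.10454698] [0.49840945 0.04388249 0.20119511]
498.4444274902344 45.75834655761719 58.9379997253418
s 1176 [ 0.44256499 -0.01389468] [0.55574978 0.10383428] [0.49878747 0.03820506 0.20053158]
497.0401306152344 44.4875602722168 59.35282897949219
```

View pics/s10.png

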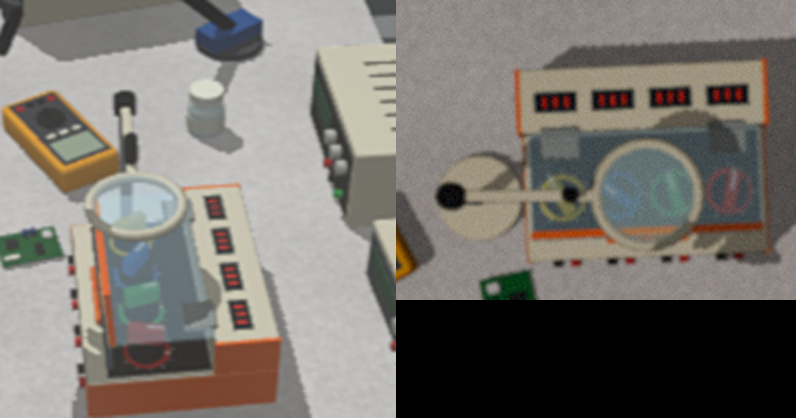

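The lens centre is at about (0.498, 0.043), within 5 mm of the guard middle (0.501, 0.046). The guard is still shut and the robot is clear, so I'm handing in.

```bash
python3 -c "
from plant import ticket
print(ticket.finish_job())"
```

```text
the job is handed in; nothing more can be done
None
```

All four knobs are on the shafts of their colours, the guard is shut and the magnifier stands over it. The job was handed in at about 41 s; it reports no verdict.

What my last checks showed:
- **Knobs:** the top view put each bar top at z ≈ 0.100 m (fully seated) and each bar within about 1° of its dial tick. Centres in the top view were within about 2 mm of the shafts.
- **Guard:** it stopped firmly under about 15 N, with its edge at z ≈ 0.108 m, which is the shut height. I did not see the tab itself behind the rim.
- **Lens:** its centre is about 5 mm from the guard middle, against the 30 mm allowed.
- **Robot and bystanders:** the robot was clear of everything and reading no contact force. I did not measure the bystanders; the last picture, which does not take in the trays or screwdriver, showed nothing disturbed.

One disagreement: the side view read the seated knobs about 2 to 5 mm nearer that camera, and the green angle about 8° low. I put this down to the side faces of the bars getting into the colour masks. I trusted the top view and the touch-down heights, which matched a seated knob.

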